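Register a carton in the labelling jig

ROBOT

A 6-joint arm with a two-finger parallel gripper is mounted at the origin on a cart in front of the work surface, level with it; the furniture and walls round the work are solid. World frame = base frame: x ahead of the robot, y to its left, z up, the work surface at z = 0. Lengths are in m, angles in degrees, forces in N, time in s.
With the tool pointing down it reaches from about 0.4 to 0.825 m from the base axis. Payload 7 kg.
Tool frame: the origin (TCP) lies on the centre line of the jaws, within the pads' length; the fingertips stand 8 mm ahead of it and the grasp point (between the pads) lies 11 mm behind it; z points along the fingers, y is the line along which they close (so a half turn about z gives the same grasp; the last joint's range is limited). The gripper opens to 88 mm and grips with 3 to 60 N. Pads are 19 mm wide; open, the fingers measure 130 mm over their backs; the gripper's body (78 mm by 193 mm) begins 47 mm behind the grasp point.
Start: joints at [89.444, 20.546, 0.682, 0, -70.136, -16.507], TCP at [0.198, 0.645, 0.235] pointing down, gripper open.
Joint ranges: [-176.03, 176.03], [-82.01, 121.73], [-58.28, 71.71], [-173.87, 95.51], [-174.79, -0.11], [-173.66, 173.66]. Speed limits (degrees/s): [136.94, 136.94, 172.46, 180, 180, 180].

INTERFACE

Orientations are given as [roll, pitch, yaw] about the fixed x, y, z axes, in that order (R = Rz(yaw) Ry(pitch) Rx(roll)).
In Python, from plant import ctrl, vision gives the robot as it stands. The module is installed in compiled form; this text tells all that it offers.
- The arm moves only by the tool move_arm, never from a script. Its argument "moves" is one flat list of numbers, 7 for each row, row after row: the finger opening in cm, from 0 to 8.76, then the shift along the tool's x, y, z in cm, then the turn, a rotation vector about the tool's x, y, z in rad. A call has 1 to 8 rows; each row shifts and turns the commanded pose from where the row before left it, along the tool's axes as they then stand; what a row does not reach is not made up. A row lasts 1/10 s, in which the tool goes at most 50 mm and 8.59 degrees, less where a joint would pass 70% of its speed; a pose out of reach is approached as far as the arm can. A call with a gripper value outside its range is refused whole. The fingers move at their own pace and stop on an object; the grip force is fixed at half the most. Time passes only in rows, so rows that do not move let the fingers close. It gives the time, the measured TCP pose, the force, the opening and the grip force at its end, in the units of the state.
- ctrl.get_obs(): the state, without advancing time (a new reading comes with each control period).
- vision.snapshot(name): name is "side" or "top"; returns (picture, depth): 480x640x3 uint8, red, green, blue; 480x640 float32, m along the optical axis (not along the pixel's ray), 0 where there is no reading.
- vision.camera_model(name): a dict with "vertical_fov" (degrees; the focal length in pixels is half the picture's height over the tangent of half this angle, whatever the lens; pixels are square), "cx", "cy" (the principal point, pixels), "D" ([k1, k2, p1, p2, k3] as OpenCV has them; the pictures are not rectified), "cam_to_world" (4x4, takes a point from camera to world coordinates). Camera axes: x right, y down, z forward; pixel columns grow to the right and rows downward; lengths in m; the calibration is good to about 2 mm. A picture is of the moment at which its call begins. camera_model takes no time and is no camera call.
- ctrl.close_job(): hands the job in; it is judged then, once.
The state is a dict: "clock": time; "joint_pos": joint angles; "qvel": joint speeds; "tau": joint torques, N m; "tool_pos": TCP position; "orientation": TCP orientation; "force": force on the tool from outside, world axes, zero at the start; "moment": the same for the moment, N m; "opening": finger opening in m; "gripper_force": force on a finger pad.
Only numpy, scipy, OpenCV 4.12 (cv2) and the standard library are available. Lean on these libraries where they do the work, as an engineer would, in place of code of your own. Each camera call takes 0.05 s, during which the arm holds its last target. There are 200 camera calls.

TASK

Get the small carton ready for labelling: slide it across the grey plate of the jig, without picking it up, until its long side sits flush along the jig's long fence and its short end sits flush against the end stop. Leave the label roll beside the jig standing where it is.

Things in the scene. Friction and masses are not known exactly. Their poses are not given: they have to be found in the camera images.
- jig: jig fixed to the bench: grey plate 240 (x) x 320 (y) x 6 mm with two aluminium bars, tops 36 mm above the bench. Origin: centre of the plate's underside, z up. Long fence along the far edge: inner face at x = +100 mm, faces -x, y = -156 to +106. End stop along the left edge: inner face at y = +130 mm, faces -y, x = -105 to +85. Open on the -x and -y sides. Place and yaw vary
- carton: closed brown stock carton, 130 (its x) x 66 (y) x 45 mm high, 0.2 to 0.45 kg, loose, flat on the jig's plate, askew up to 0.4 rad and away from both bars; its x axis (long side) runs roughly along the jig's y. Origin: centre of its underside. Pushed home, its origin lies at x = +67, y = +65 mm of the jig
- label_roll: roll of white labels standing on its flat end on the bench just left of the jig, outside the end stop; diameter about 97 mm, 60 mm high, loose. Origin: centre of its underside
Mind the look-alikes: they are no part of the job. What is shaped like the carton but purple is not meant.

How it is judged (in metres and radians):
At the end, for the whole second after the job is handed in: The carton lies flat and at rest on the jig's plate, its middle within 4 mm of where it is when pushed fully home against both the long fence and the end stop, its long side parallel to the long fence within 0.035 rad (2 degrees); the label roll still stands within 30 mm of where it was (x of carton in the frame of jig between 0.063 and 0.071 m and y of carton in the frame of jig between 0.061 and 0.069 m and z of carton in the frame of jig between 0.003 and 0.009 m and angle between the x axis of carton and the y axis of jig, either way round below 0.035 rad and angle between carton's own z axis and vertical below 0.05 rad and linear speed of carton below 0.01 m/s and distance of label_roll from where it was at the start of the episode below 0.03 m and angle between label_roll's own z axis and vertical below 0.1 rad); the robot touches nothing.
It fails at once if the carton is picked up (more than 15 mm off the plate) (z of carton in the frame of jig above 0.021 m).
It fails at once if the label roll is shifted by more than 30 mm (distance of label_roll from where it was at the start of the episode above 0.03 m).
It also fails if it takes over 42 s, if anything falls off the work surface, if the arm or the gripper's body presses on something with over 40 N, if the wrist force passes 120 N, or if a joint passes its speed limit or range.

## Working session

There is one attempt and no reset: what is moved stays moved. The work goes in short steps, Python scripts to look and compute and a tool call to move; the robot and the scene stay as the last step left them, time stands still between calls to the robot, and variables do not carry over. Pictures are saved under pics/ and viewed, at most 10 in all, crops included, and the job is handed in when it is done.

Besides the shell and the picture viewer there is one more tool, called after "Call:" as name(argument=value, ...) on one line, values as JSON. move_arm: Moves the arm, as the interface text tells. Its arguments: {"type":"object","properties":{"moves":{"type":"array"}},"required":["moves"]}

```bash
mkdir -p pics
cat > h.py <<'E'
import numpy as np, cv2
from plant import ctrl, vision
def cam(n):
    m=vision.camera_model(n); f=240/np.tan(np.radians(m["vertical_fov"])/2)
    return np.array([[f,0,m["cx"]],[0,f,m["cy"]],[0,0,1]]),np.array(m["D"],float),np.array(m["cam_to_world"])
def world(n,px,depth=None,z=None):
    K,D,T=cam(n); out=[]
    for (u,v) in px:
        r=cv2.undistortPoints(np.array([[[u,v]]],float),K,D)[0,0]; d=T[:3,:3]@np.array([r[0],r[1],1]); 
        s=(z-T[2,3])/d[2] if z is not None else depth[int(round(v)),int(round(u))]
        out.append(T[:3,3]+s*d)
    return np.array(out)
def snap(n,name):
    p,d=vision.snapshot(n); cv2.imwrite(f"pics/{name}.png",p[:,:,::-1]); np.save(f"pics/{name}.npy",d); return p,d
E
python3 - <<'E'
from h import *
snap("top","t0"); snap("side","s0")
print(ctrl.get_obs()); print(cam("top"))
E
```

```text
{'clock': 0.1, 'joint_pos': array([ 8.94437060e+01,  2.05889689e+01,  6.40489975e-01, -1.67191831e-02,
       -7.01351354e+01, -1.65058013e+01]), 'qvel': array([-0.03593911, -0.07238049,  0.13045388,  0.02403489,  0.05685335,
        0.03386776]), 'tau': array([-1.90631086e-03, -5.84163952e+01,  2.93749523e+01,  7.01541200e+00,
        1.01791124e-02, -4.98076213e-05]), 'tool_pos': array([0.19796904, 0.64489262, 0.23371222]), 'orientation': array([ 1.79915365e+02, -8.68770365e-03, -1.70677816e+01]), 'force': array([-0.13217374, -0.80020808, -0.35585273]), 'moment': array([0.07613963, 0.04754072, 0.04457771]), 'gripper_force': 0.0, 'opening': 0.08763624476225988}
(array([[542.83194709,   0.        , 318.95903432],
       [  0.        , 542.83194709, 227.07489011],
       [  0.        ,   0.        ,   1.        ]]), array([0.01913374, 0.        , 0.        , 0.        , 0.        ]), array([[ 0.01689789, -0.99411418,  0.10701151,  0.32705637],
       [-0.99979461, -0.01799747, -0.00931789,  0.02478266],
       [ 0.01118898, -0.10683208, -0.99421412,  1.36099206],
       [ 0.        ,  0.        ,  0.        ,  1.        ]]))
```

View pics/t0.png

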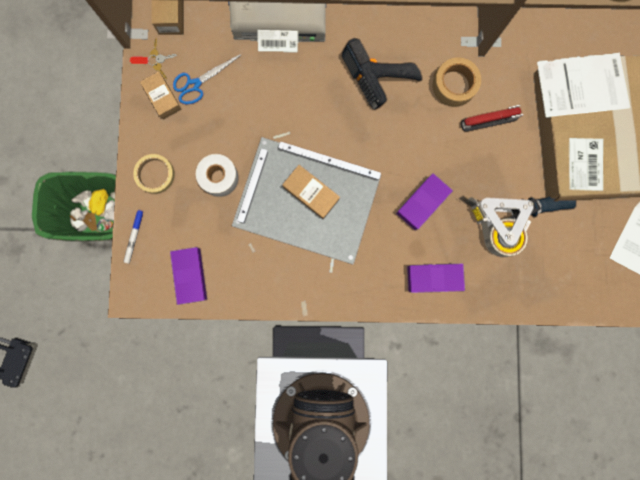

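View pics/s0.png

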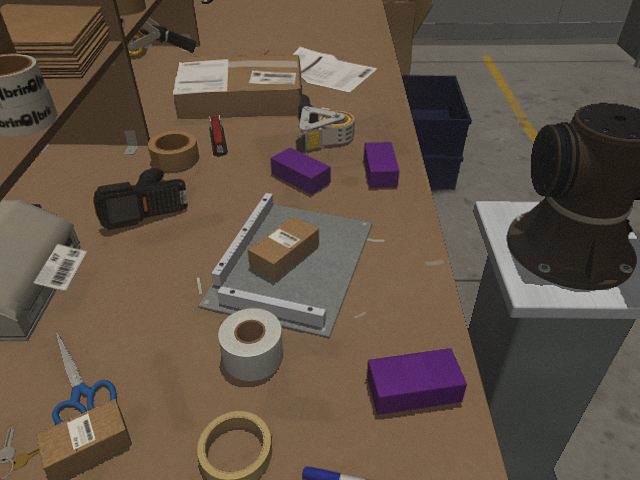

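Candidates for the carton: the brown one on the grey plate (top 310,192), a brown one by the scissors (160,93), one at the shelf (167,15), and purple ones at (188,275), (425,202) and (436,278). I choose (310,192), the brown carton lying on the plate. The label roll is at (216,175), the fence runs (280,147)-(380,177), and the end stop is at (255,185). I'll check this in a crop.

Run:
```python
import cv2
p=cv2.imread("pics/t0.png")[130:270,190:390]
cv2.imwrite("pics/c0.png",cv2.resize(p,None,fx=4,fy=4,interpolation=cv2.INTER_CUBIC))
```

```text
(no output)
```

View pics/c0.png

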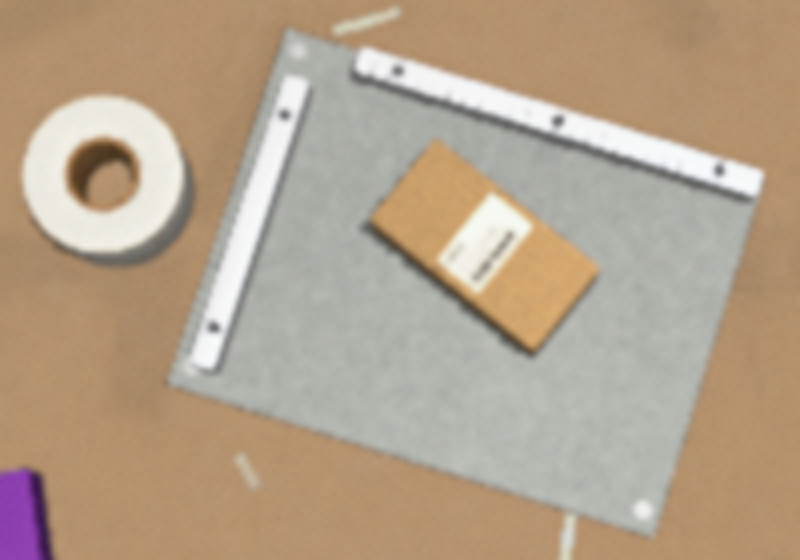

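The crop shows the brown labelled carton on the plate. Its top corners are at crop (437,140), (599,270), (533,352) and (371,220). The fence's inner top edge runs (352,72)-(753,198), and the stop's inner edge runs (310,82)-(215,370).

```bash
cat >> h.py <<'E'
def crop2px(l,u0=190,v0=130,s=4): return [(u0+(x+.5)/s-.5,v0+(y+.5)/s-.5) for x,y in l]
E
python3 - <<'E'
from h import *
f=world("top",crop2px([(352,72),(753,198)]),z=.036)
s=world("top",crop2px([(310,82),(215,370)]),z=.036)
c=world("top",crop2px([(437,140),(599,270),(533,352),(371,220)]),z=.051)
p=world("top",crop2px([(289,28),(168,382),(653,535)]),z=.006)
r=world("top",crop2px([(104,174)]),z=.06)
d=np.load("pics/t0.npy")
print(f,s,c,p,r,sep="\n")
for q,n in((f,'f'),(s,'s'),(c[[0,1]],'c'),(c[[3,2]],'c2'),(p[:2],'p'),(p[1:],'p2')):
    v=q[1]-q[0]; print(n,np.linalg.norm(v),np.degrees(np.arctan2(v[1],v[0])))
print(np.linalg.norm(c[0]-c[3]),np.linalg.norm(c[1]-c[2]),c.mean(0))
print(world("top",[(310,192),(300,220),(330,162)],depth=d))
# jig frame: y axis from fence & plate
ang=np.mean([np.arctan2(*(f[0]-f[1])[[1,0]]),np.arctan2(*(p[1]-p[2])[[1,0]])]); yj=np.array([np.cos(ang),np.sin(ang)]); xj=np.array([yj[1],-yj[0]])
o1=(p[0]+p[2])[:2]/2
print("jig yaw",np.degrees(np.arctan2(xj[1],xj[0])),o1)
g=lambda q:np.c_[(q[:,:2]-o1)@xj,(q[:,:2]-o1)@yj]
for q in(f,s,c,p,r,c.mean(0)[None]):print(g(q).round(4))
E
```

```text
[[ 0.66681465  0.11867415  0.036     ]
 [ 0.59193558 -0.13175414  0.036     ]]
[[0.65993427 0.14461874 0.036     ]
 [0.47852393 0.19794036 0.036     ]]
[[ 0.62139828  0.0644325   0.051     ]
 [ 0.54252554 -0.03611451  0.051     ]
 [ 0.49134023  0.00337309  0.051     ]
 [ 0.57083058  0.10372676  0.051     ]]
[[ 0.70233724  0.16163836  0.006     ]
 [ 0.47385193  0.2309923   0.006     ]
 [ 0.38338648 -0.074037    0.006     ]]
[[0.59433554 0.26581314 0.06      ]]
f 0.2613832458875488 -106.64687799578266
s 0.18908438623956364 163.62045032082221
c 0.1277912731953436 -128.11193189774087
c2 0.1280217744242115 -128.3828207393901
p 0.23877919880195722 163.11497056392145
p2 0.3181617039214852 -106.5192787683278
0.06404007828759509 0.06464678963132124 [0.55652366 0.03385446 0.051     ]
[[ 0.55438424  0.03587819  0.04791605]
 [ 0.4903853   0.06012898  0.0021077 ]
 [ 0.63292819 -0.01234202  0.03595311]]
jig yaw -16.583078382055223 [0.54286186 0.04380068]
[[ 0.0974  0.1071]
 [ 0.0971 -0.1542]]
[[ 0.0834  0.13  ]
 [-0.1057  0.1294]]
[[ 0.0694  0.0422]
 [ 0.0225 -0.0767]
 [-0.0378 -0.0535]
 [ 0.0097  0.0654]]
[[ 0.1192  0.1585]
 [-0.1196  0.1597]
 [-0.1192 -0.1585]]
[[-0.014   0.2275]]
[[ 0.0159 -0.0056]]
```

The measured sizes agree with the given ones: fence 261 mm, stop 189 mm, carton about 128x64 mm, plate 318x239 mm. Plan: straddle the carton across its short side with the fingertips above the 36 mm bars, close on its upper part, slide it along the plate and turn it. Then seat it against both bars.

```bash
cat >> h.py <<'E'
from scipy.spatial.transform import Rotation as R
def plan(xyz,yaw,n,op,start=None):
    o=ctrl.get_obs(); p0=np.array(o["tool_pos"]); r0=R.from_euler("xyz",o["orientation"],degrees=True)
    if start is not None: p0,r0=np.array(start[0]),R.from_euler("xyz",[180,0,start[1]],degrees=True)
    r1=R.from_euler("xyz",[180,0,yaw],degrees=True); w=(r0.inv()*r1).as_rotvec()/n; d=(np.array(xyz)-p0)/n
    for i in range(n):
        t=(r0*R.from_rotvec(w*i)).inv().apply(d)*100
        print(",".join(f"{v:g}" for v in [op,*t.round(2),*w.round(3)]),end=",\n")
JO=np.array([.5429,.0438]); JY=np.radians(-16.58)
def j2w(x,y): return JO+np.array([x*np.cos(JY)-y*np.sin(JY),x*np.sin(JY)+y*np.cos(JY)])
def w2j(p): q=np.array(p)[:2]-JO; return np.array([q[0]*np.cos(JY)+q[1]*np.sin(JY),-q[0]*np.sin(JY)+q[1]*np.cos(JY)])
E
python3 -c "
from h import *
plan([.5565,.034,.16],-128.2,16,8.76,start=([.198,.645,.235],-17.06))"
```

```text
8.76,3.26,2.99,0.47,0,-0,0.121,
8.76,3.6,2.58,0.47,0,-0,0.121,
8.76,3.89,2.12,0.47,0,-0,0.121,
8.76,4.11,1.64,0.47,0,-0,0.121,
8.76,4.28,1.13,0.47,0,-0,0.121,
8.76,4.39,0.6,0.47,0,-0,0.121,
8.76,4.43,0.07,0.47,0,-0,0.121,
8.76,4.4,-0.47,0.47,0,-0,0.121,
8.76,4.31,-1,0.47,0,-0,0.121,
8.76,4.16,-1.51,0.47,0,-0,0.121,
8.76,3.95,-2,0.47,0,-0,0.121,
8.76,3.68,-2.47,0.47,0,-0,0.121,
8.76,3.35,-2.89,0.47,0,-0,0.121,
8.76,2.98,-3.28,0.47,0,-0,0.121,
8.76,2.56,-3.61,0.47,0,-0,0.121,
8.76,2.1,-3.9,0.47,0,-0,0.121,
```

Call:
move_arm(moves=[8.76,3.26,2.99,0.47,0,0,0.121,8.76,3.6,2.58,0.47,0,0,0.121,8.76,3.89,2.12,0.47,0,0,0.121,8.76,4.11,1.64,0.47,0,0,0.121,8.76,4.28,1.13,0.47,0,0,0.121,8.76,4.39,0.6,0.47,0,0,0.121,8.76,4.43,0.07,0.47,0,0,0.121,8.76,4.4,-0.47,0.47,0,0,0.121])

```text
clock: 0.9
tool_pos: [0.3779, 0.3381, 0.1967]
orientation: [180.0, -0.0, -72.8]
force: [1.3, 0.9, 1.0]
opening: 0.0877
gripper_force: 0.0
```

Call:
move_arm(moves=[8.76,4.31,-1,0.47,0,0,0.121,8.76,4.16,-1.51,0.47,0,0,0.121,8.76,3.95,-2,0.47,0,0,0.121,8.76,3.68,-2.47,0.47,0,0,0.121,8.76,3.35,-2.89,0.47,0,0,0.121,8.76,2.98,-3.28,0.47,0,0,0.121,8.76,2.56,-3.61,0.47,0,0,0.121,8.76,2.1,-3.9,0.47,0,0,0.121])

```text
clock: 1.7
tool_pos: [0.558, 0.033, 0.159]
orientation: [180.0, -0.0, -128.3]
force: [0.9, 2.3, 0.5]
opening: 0.0875
gripper_force: 0.0
```

Call:
move_arm(moves=[8.76,0,0,0,0,0,0,8.76,0,0,0,0,0,0])

```text
clock: 1.9
tool_pos: [0.5574, 0.0335, 0.1586]
orientation: [179.9, -0.1, -128.1]
force: [0.2, 0.7, 0.9]
opening: 0.0878
gripper_force: 0.0
```

```bash
python3 -c "
from h import *
plan([.5565,.034,.049],-128.2,4,8.76); snap('side','s1')"
```

```text
8.76,0,0.02,2.74,0,-0,0,
8.76,0,0.02,2.74,0,-0,0,
8.76,0,0.02,2.74,0,-0,0,
8.76,0,0.02,2.74,0,-0,0,
```

Call:
move_arm(moves=[8.76,0,0,2.7,0,0,0,8.76,0,0,2.7,0,0,0,8.76,0,0,2.7,0,0,0,8.76,0,0,1.3,0,0,0,8.76,0,0,1.3,0,0,0,8.76,0,0,0,0,0,0])

```text
clock: 2.55
tool_pos: [0.5568, 0.0352, 0.0513]
orientation: [179.9, -0.1, -127.9]
force: [-0.6, 0.2, 0.6]
opening: 0.0875
gripper_force: 0.0
```

Run:
```python
from h import *
p,d=snap('side','s2'); print(ctrl.get_obs()["tool_pos"])
cv2.imwrite("pics/c2.png",cv2.resize(p[170:350,190:400,::-1],None,fx=3,fy=3,interpolation=cv2.INTER_CUBIC))
```

```text
[0.55741638 0.0352112  0.05233909]
```

View pics/c2.png

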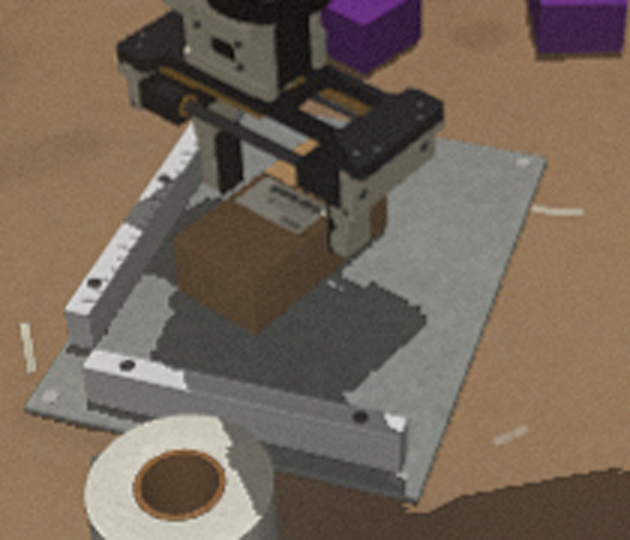

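The crop shows the fingers straddling the carton at mid-length, near finger at (350,215) and far finger at (220,160), with nothing touching. Next: lower 3 mm and close.

Call:
move_arm(moves=[8.76,0,0,0.3,0,0,0,6,0,0,0,0,0,0,6,0,0,0,0,0,0,6,0,0,0,0,0,0,6,0,0,0,0,0,0,6,0,0,0,0,0,0])

```text
clock: 3.2
tool_pos: [0.5578, 0.0348, 0.0498]
orientation: [-180.0, 0.0, -128.0]
force: [-0.8, -0.2, 3.3]
opening: 0.0659
gripper_force: 30.0
```

Run:
```python
from h import *
o=ctrl.get_obs(); print(o["tool_pos"],w2j(o["tool_pos"]),o["opening"],o["gripper_force"])
z=o["tool_pos"][2]
a=j2w(.055,.050); b=o["tool_pos"]
plan([*a,z],-106.6,10,6)
```

```text
[0.55781795 0.03479667 0.04981814] [ 0.01686683 -0.0043721 ] 0.06594677401618321 29.996745586395264
6,-0.65,-0.16,0,-0,0,-0.037,
6,-0.64,-0.18,0,-0,0,-0.037,
6,-0.63,-0.2,0,-0,0,-0.037,
6,-0.62,-0.23,0,-0,0,-0.037,
6,-0.61,-0.25,0,-0,0,-0.037,
6,-0.61,-0.27,0,-0,0,-0.037,
6,-0.59,-0.3,0,-0,0,-0.037,
6,-0.58,-0.32,0,-0,0,-0.037,
6,-0.57,-0.34,0,-0,0,-0.037,
6,-0.56,-0.36,0,-0,0,-0.037,
```

Call:
move_arm(moves=[6,-0.65,-0.16,0,0,0,-0.037,6,-0.64,-0.18,0,0,0,-0.037,6,-0.63,-0.2,0,0,0,-0.037,6,-0.62,-0.23,0,0,0,-0.037,6,-0.61,-0.25,0,0,0,-0.037,6,-0.61,-0.27,0,0,0,-0.037,6,-0.59,-0.3,0,0,0,-0.037,6,-0.58,-0.32,0,0,0,-0.037])

```text
clock: 4.0
tool_pos: [0.5974, 0.0657, 0.0498]
orientation: [179.9, -0.2, -111.0]
force: [-7.0, -7.4, 12.0]
opening: 0.0656
gripper_force: 30.0
```

Call:
move_arm(moves=[6,-0.57,-0.34,0,0,0,-0.037,6,-0.56,-0.36,0,0,0,-0.037,6,0,0,0,0,0,0,6,0,0,0,0,0,0])

```text
clock: 4.4
tool_pos: [0.6092, 0.075, 0.0498]
orientation: [180.0, -0.1, -106.8]
force: [-2.3, -3.8, 7.0]
opening: 0.0655
gripper_force: 30.0
```

Run:
```python
from h import *
o=ctrl.get_obs(); print(o["tool_pos"],w2j(o["tool_pos"]),o["opening"],o["gripper_force"],o["force"],o["orientation"])
p,d=snap('side','s3')
cv2.imwrite("pics/c3.png",cv2.resize(p[170:350,190:400,::-1],None,fx=3,fy=3,interpolation=cv2.INTER_CUBIC))
```

```text
[0.60917658 0.07498395 0.04984086] [0.05462249 0.04879967] 0.06546796515674223 30.00184267759323 [-2.2956302  -3.78796442  7.04961232] [ 1.79966800e+02 -8.14583289e-02 -1.06776882e+02]
```

View pics/c3.png

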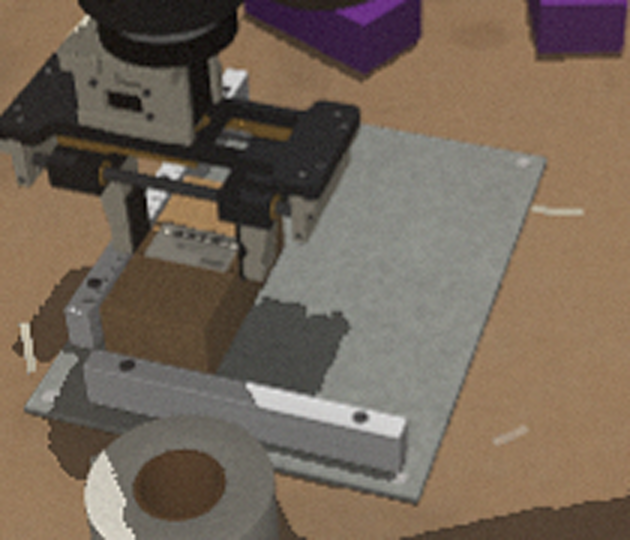

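The carton is now parallel to the fence and clear of both bars, with its end at crop (160,330) and the stop at (240,390). Next: slide it toward the fence, watching the force.

Call:
move_arm(moves=[6,0,-0.3,0,0,0,0,6,0,-0.3,0,0,0,0,6,0,-0.2,0,0,0,0,6,0,-0.1,0,0,0,0,6,0,0,0,0,0,0])

```text
clock: 4.95
tool_pos: [0.6162, 0.0731, 0.0499]
orientation: [179.8, -0.1, -106.8]
force: [-11.2, 2.3, 11.9]
opening: 0.0657
gripper_force: 30.0
```

Call:
move_arm(moves=[6,0,-0.1,0,0,0,0,6,0,-0.1,0,0,0,0,6,0,0,0,0,0,0])

```text
clock: 5.25
tool_pos: [0.6181, 0.0726, 0.0499]
orientation: [179.8, -0.1, -106.8]
force: [-10.0, 2.1, 11.9]
opening: 0.0658
gripper_force: 30.0
```

Call:
move_arm(moves=[6,0,-0.1,0,0,0,0,6,0,-0.1,0,0,0,0,6,0,0,0,0,0,0])

```text
clock: 5.55
tool_pos: [0.62, 0.072, 0.0499]
orientation: [179.8, -0.1, -106.8]
force: [-10.3, 2.7, 12.1]
opening: 0.0656
gripper_force: 30.0
```

Call:
move_arm(moves=[6,0,-0.1,0,0,0,0,6,0,-0.1,0,0,0,0,6,0,0,0,0,0,0])

```text
clock: 5.85
tool_pos: [0.6206, 0.0718, 0.0499]
orientation: [179.7, -0.1, -106.8]
force: [-16.4, 6.1, 16.8]
opening: 0.0656
gripper_force: 30.0
```

Contact with the fence: the motion stalled and the force rose. Next: slide along it to the end stop.

Call:
move_arm(moves=[6,-0.3,0.05,0,0,0,0,6,-0.3,0,0,0,0,0,6,-0.3,0,0,0,0,0,6,-0.2,0,0,0,0,0,6,-0.1,0,0,0,0,0,6,0,0,0,0,0,0])

```text
clock: 6.45
tool_pos: [0.6224, 0.0786, 0.0498]
orientation: [179.6, -0.5, -106.9]
force: [-14.0, -14.0, 19.2]
opening: 0.0657
gripper_force: 30.0
```

Call:
move_arm(moves=[6,-0.1,0,0,0,0,0,6,-0.1,0,0,0,0,0,6,0,0,0,0,0,0])

```text
clock: 6.75
tool_pos: [0.6229, 0.0804, 0.0499]
orientation: [179.6, -0.5, -106.9]
force: [-14.3, -15.4, 18.6]
opening: 0.0654
gripper_force: 30.0
```

Call:
move_arm(moves=[6,-0.1,0,0,0,0,0,6,-0.1,0,0,0,0,0,6,0,0,0,0,0,0])

```text
clock: 7.05
tool_pos: [0.6235, 0.0823, 0.0498]
orientation: [179.6, -0.5, -106.9]
force: [-13.8, -15.7, 18.7]
opening: 0.0656
gripper_force: 30.0
```

Call:
move_arm(moves=[6,-0.1,0,0,0,0,0,6,-0.1,0,0,0,0,0,6,-0.1,0,0,0,0,0,6,0,0,0,0,0,0])

```text
clock: 7.45
tool_pos: [0.6243, 0.0851, 0.0498]
orientation: [179.6, -0.5, -106.9]
force: [-13.6, -15.7, 18.9]
opening: 0.0654
gripper_force: 30.0
```

Call:
move_arm(moves=[6,-0.1,0,0,0,0,0,6,-0.1,0,0,0,0,0,6,0,0,0,0,0,0])

```text
clock: 7.75
tool_pos: [0.6249, 0.087, 0.0498]
orientation: [179.6, -0.5, -106.9]
force: [-14.7, -15.9, 18.8]
opening: 0.0656
gripper_force: 30.0
```

Call:
move_arm(moves=[6,-0.1,0,0,0,0,0,6,0,0,0,0,0,0])

```text
clock: 7.95
tool_pos: [0.6251, 0.0879, 0.0498]
orientation: [179.6, -0.5, -106.9]
force: [-14.3, -16.6, 19.1]
opening: 0.0658
gripper_force: 30.0
```

Call:
move_arm(moves=[6,-0.1,0,0,0,0,0,6,0,0,0,0,0,0])

```text
clock: 8.15
tool_pos: [0.6253, 0.0884, 0.0498]
orientation: [179.6, -0.5, -106.9]
force: [-13.8, -18.2, 18.7]
opening: 0.0659
gripper_force: 30.0
```

Call:
move_arm(moves=[6,-0.1,0,0,0,0,0,6,0,0,0,0,0,0])

```text
clock: 8.35
tool_pos: [0.6253, 0.0884, 0.0498]
orientation: [179.6, -0.6, -106.9]
force: [-14.8, -20.6, 19.8]
opening: 0.0657
gripper_force: 30.0
```

Call:
move_arm(moves=[6,-0.1,0,0,0,0,0,6,0,0,0,0,0,0])

```text
clock: 8.55
tool_pos: [0.6253, 0.0885, 0.0498]
orientation: [179.5, -0.7, -106.8]
force: [-13.6, -25.2, 21.2]
opening: 0.0657
gripper_force: 30.0
```

Stalled at the end stop. Press the fence once more, unload, then open.

Call:
move_arm(moves=[6,0,-0.1,0,0,0,0,6,0,0,0,0,0,0,6,0.1,0,0,0,0,0,8.6,0,0,0,0,0,0,8.6,0,0,0,0,0,0,8.6,0,0,0,0,0,0,8.6,0,0,0,0,0,0])

```text
clock: 9.25
tool_pos: [0.6318, 0.0948, 0.0493]
orientation: [-180.0, 0.0, -106.8]
force: [-0.2, -0.3, 0.1]
opening: 0.0854
gripper_force: 0.0
```

Call:
move_arm(moves=[8.6,0,0,-1,0,0,0,8.6,0,0,-3,0,0,0,8.6,0,0,-4,0,0,0,8.6,5,0,-2,0,0,0,8.6,5,0,0,0,0,0,8.6,5,0,0,0,0,0,8.6,5,0,0,0,0,0,8.6,0,0,0,0,0,0])

```text
clock: 10.05
tool_pos: [0.5727, -0.0979, 0.1489]
orientation: [-180.0, -0.0, -107.0]
force: [-0.1, 0.7, 0.5]
opening: 0.0856
gripper_force: 0.0
```

Call:
move_arm(moves=[8.6,4,0,0,0,0,0,8.6,4,0,0,0,0,0,8.6,4,0,0,0,0,0,8.6,0,0,0,0,0,0])

```text
clock: 10.45
tool_pos: [0.5389, -0.2116, 0.1486]
orientation: [-180.0, -0.0, -107.0]
force: [0.1, 0.3, -0.0]
opening: 0.0863
gripper_force: 0.0
```

Run:
```python
from h import *
p,d=snap('top','t4'); snap('side','s4')
cv2.imwrite("pics/c4.png",cv2.resize(p[130:270,190:390,::-1],None,fx=4,fy=4,interpolation=cv2.INTER_CUBIC))
```

```text
(no output)
```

View pics/c4.png

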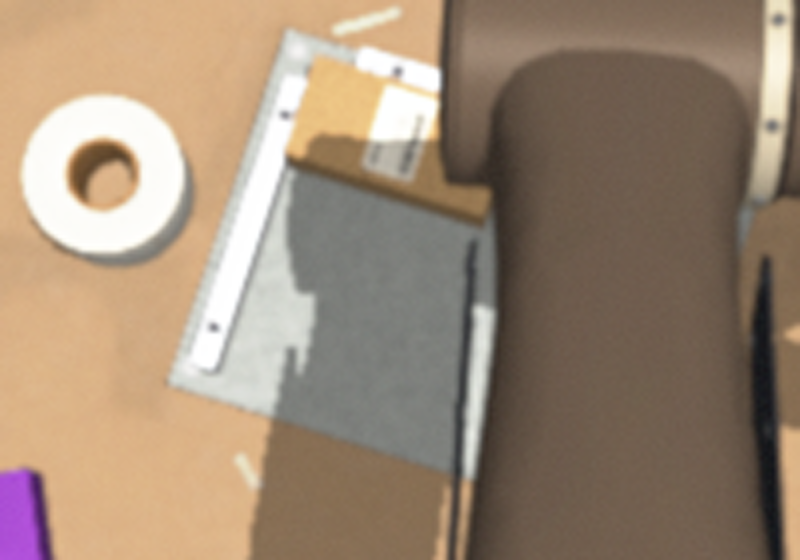

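The carton sits in the corner, with its left end at crop (300,110) against the stop, and the roll hasn't moved. The arm hides part of it, so I'll clear the view and measure.

Call:
move_arm(moves=[8.6,5,0,0,0,0,0,8.6,5,0,0,0,0,0,8.6,5,0,0,0,0,0,8.6,5,0,0,0,0,0,8.6,5,0,0,0,0,0,8.6,0,0,0,0,0,0])

```text
clock: 11.15
tool_pos: [0.4668, -0.4517, 0.1477]
orientation: [180.0, -0.0, -107.0]
force: [-0.3, 1.5, -0.6]
opening: 0.0861
gripper_force: 0.0
```

Run:
```python
from h import *
p,d=snap('top','t5')
cv2.imwrite("pics/c5.png",cv2.resize(p[130:230,240:390,::-1],None,fx=5,fy=5,interpolation=cv2.INTER_CUBIC))
```

```text
(no output)
```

View pics/c5.png

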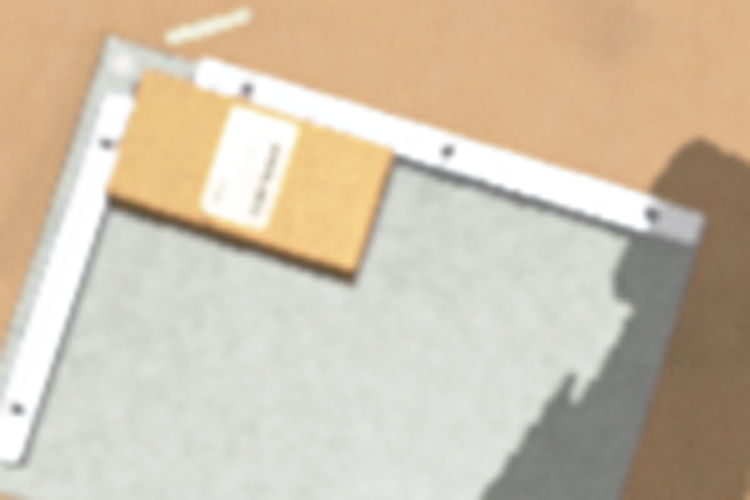

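The picture shows the carton in the corner, with its top corners at crop (144,68), (395,152), (352,272) and (108,192).

Run:
```python
from h import *
c=world("top",crop2px([(144,68),(395,152),(352,272),(108,192)],240,130,5),z=.051)
print(np.array([w2j(q) for q in c]).round(4), w2j(c.mean(0)))
for a,b in((0,1),(3,2)): v=c[a]-c[b]; print(np.degrees(np.arctan2(v[1],v[0]))-73.42)
f=world("top",crop2px([(397,160),(632,233)],240,130,5),z=.036); v=f[0]-f[1]; print("fence",[w2j(q) for q in f],np.degrees(np.arctan2(v[1],v[0]))-73.42)
```

```text
[[ 0.0977  0.1301]
 [ 0.0951 -0.0005]
 [ 0.0317  0.0015]
 [ 0.0332  0.1276]] [0.06442152 0.06466553]
-1.1280470922876304
-0.7180145164199985
fence [array([ 0.09494548, -0.00174967]), array([ 0.09519625, -0.12401233])] 0.11751519669672916
```

The position is good, but the yaw reads about 1° off with a possible small gap at the right end. I'll square it with a gentle push from closed fingers on the long side.

```bash
python3 -c "
from h import *
a=j2w(-.02,.055);print(a); plan([*a,.148],-106.6,12,0)"
```

```text
[0.53942602 0.1022203 ]
0,-4.57,0.77,-0,0,-0,-0.001,
0,-4.57,0.76,-0,0,-0,-0.001,
0,-4.57,0.76,-0,0,-0,-0.001,
0,-4.57,0.76,-0,0,-0,-0.001,
0,-4.57,0.76,-0,0,-0,-0.001,
0,-4.58,0.75,-0,0,-0,-0.001,
0,-4.58,0.75,-0,0,-0,-0.001,
0,-4.58,0.75,-0,0,-0,-0.001,
0,-4.58,0.75,-0,0,-0,-0.001,
0,-4.58,0.75,-0,0,-0,-0.001,
0,-4.58,0.74,-0,0,-0,-0.001,
0,-4.58,0.74,-0,0,-0,-0.001,
```

Call:
move_arm(moves=[0,-4.57,0.76,0,0,0,0,0,-4.57,0.76,0,0,0,0,0,-4.57,0.76,0,0,0,0,0,-4.57,0.76,0,0,0,0,0,-4.57,0.76,0,0,0,0,0,-4.57,0.76,0,0,0,0,0,-4.57,0.76,0,0,0,0,0,-4.57,0.76,0,0,0,0])

```text
clock: 12.0
tool_pos: [0.5154, -0.0765, 0.1486]
orientation: [-179.9, 0.0, -106.6]
force: [0.7, -0.4, 0.9]
opening: 0.0274
gripper_force: 0.0
```

Call:
move_arm(moves=[0,-4.57,0.75,0,0,0,0,0,-4.57,0.75,0,0,0,0,0,-4.57,0.75,0,0,0,0,0,-4.57,0.75,0,0,0,0,0,0,0,0,0,0,0,0,0,0,4,0,0,0,0,0,0,4,0,0,0,0,0,0,3.5,0,0,0])

```text
clock: 12.8
tool_pos: [0.5385, 0.105, 0.032]
orientation: [-180.0, 0.0, -106.7]
force: [0.5, 0.2, -0.4]
opening: 0.0004
gripper_force: 0.0
```

Call:
move_arm(moves=[0,0,-0.7,0,0,0,0,0,0,-0.7,0,0,0,0,0,0,-0.6,0,0,0,0,0,0,-0.5,0,0,0,0,0,0,0,0,0,0,0])

```text
clock: 13.3
tool_pos: [0.5648, 0.0963, 0.0344]
orientation: [-179.9, 0.1, -106.8]
force: [-0.5, -0.2, 0.3]
opening: 0.0002
gripper_force: 0.0
```

Call:
move_arm(moves=[0,0,-0.2,0,0,0,0,0,0,-0.2,0,0,0,0,0,0,-0.1,0,0,0,0,0,0,-0.1,0,0,0,0,0,0,0,0,0,0,0])

```text
clock: 13.8
tool_pos: [0.5689, 0.0943, 0.0329]
orientation: [180.0, -0.0, -106.8]
force: [0.6, 0.7, -0.3]
opening: 0.0005
gripper_force: 0.0
```

Call:
move_arm(moves=[0,0,-0.1,0,0,0,0,0,0,-0.1,0,0,0,0,0,0,0,0,0,0,0])

```text
clock: 14.1
tool_pos: [0.5709, 0.0938, 0.0329]
orientation: [180.0, -0.0, -106.8]
force: [-0.5, -0.4, 1.0]
opening: 0.0005
gripper_force: 0.0
```

Call:
move_arm(moves=[0,0,-0.1,0,0,0,0,0,0,-0.1,0,0,0,0,0,0,0,0,0,0,0])

```text
clock: 14.4
tool_pos: [0.5729, 0.0932, 0.0329]
orientation: [-180.0, 0.0, -106.8]
force: [0.1, 0.3, -0.2]
opening: 0.0004
gripper_force: 0.0
```

Call:
move_arm(moves=[0,0,-0.1,0,0,0,0,0,0,-0.1,0,0,0,0,0,0,0,0,0,0,0])

```text
clock: 14.7
tool_pos: [0.5741, 0.0926, 0.0328]
orientation: [179.9, -0.0, -106.8]
force: [-3.5, 2.1, 2.7]
opening: 0.0003
gripper_force: 1.9
```

Call:
move_arm(moves=[0,0,-0.1,0,0,0,0,0,0,-0.1,0,0,0,0,0,0,0,0,0,0,0])

```text
clock: 15.0
tool_pos: [0.5743, 0.0923, 0.0328]
orientation: [179.8, -0.1, -106.8]
force: [-11.4, 5.9, 7.9]
opening: 0.0004
gripper_force: 7.1
```

Call:
move_arm(moves=[0,0,-0.1,0,0,0,0,0,0,-0.1,0,0,0,0,0,0,0,0,0,0,0])

```text
clock: 15.3
tool_pos: [0.5744, 0.0922, 0.0327]
orientation: [179.7, -0.1, -106.8]
force: [-20.7, 11.5, 14.4]
opening: 0.0003
gripper_force: 12.4
```

The push stalled at once on contact (about 23 N with no travel), so the carton is flush on the fence. Retreat and re-check.

Call:
move_arm(moves=[0,0,1,0,0,0,0,0,0,3,0,0,0,0,0,0,0,-5,0,0,0,0,0,0,-5,0,0,0,0,4.5,0,0,0,0,0,0,4.5,0,0,0,0,0,0,4.5,0,0,0,0,0,0,4.5,0,0,0,0,0])

```text
clock: 16.1
tool_pos: [0.4879, -0.0707, 0.1334]
orientation: [-179.9, 0.0, -106.7]
force: [1.3, -0.4, 0.4]
opening: 0.0004
gripper_force: 0.0
```

Call:
move_arm(moves=[0,4.5,0,0,0,0,0,0,4.5,0,0,0,0,0,0,4.5,-1,0,0,0,0,0,4.5,-1,0,0,0,0,0,4.5,-1,0,0,0,0,0,4.5,-1,0,0,0,0,0,4.5,-1,0,0,0,0,0,0,0,0,0,0,0])

```text
clock: 16.9
tool_pos: [0.4444, -0.3901, 0.1325]
orientation: [-180.0, -0.1, -107.0]
force: [-0.6, 0.1, -0.1]
opening: 0.0003
gripper_force: 0.0
```

Run:
```python
from h import *
p,d=snap('top','t6'); snap('side','s6')
cv2.imwrite("pics/c6.png",cv2.resize(p[135:195,255:330,::-1],None,fx=10,fy=10,interpolation=cv2.INTER_CUBIC))
```

```text
(no output)
```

View pics/c6.png

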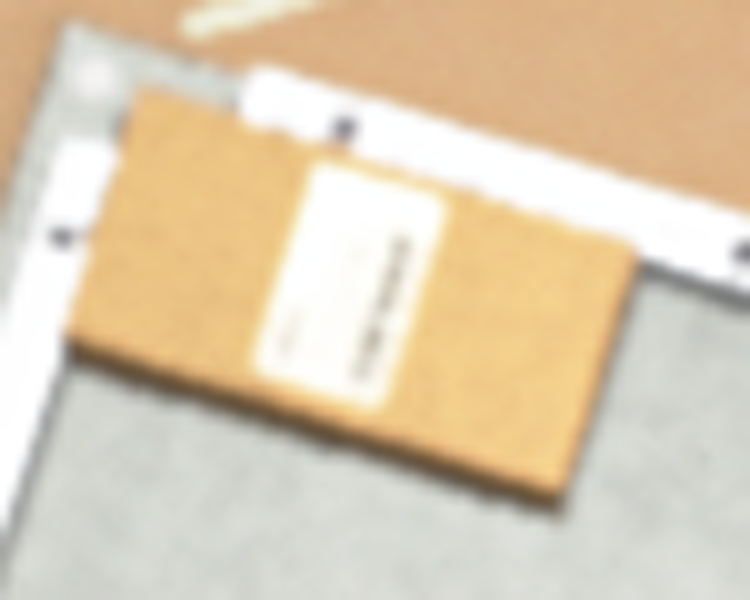

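The crop shows the carton's long edge (138,86)-(638,243) flush along the fence and its end flush at the stop. Everything is at rest and the arm is clear, so I'll hand in.

```bash
python3 -c "
from h import *
print(ctrl.close_job())"
```

```text
the job is handed in; nothing more can be done
None
```

I slid the carton flush against the long fence and the end stop without lifting it, left the label roll where it stood, and handed the job in at about 17 s of 42 s; no verdict came back. By camera its middle was at x = 64 mm, y = 65 mm (targets 67 and 65; fence readings also ran 3–5 mm low) and its yaw about 1° off, and a final 23 N push at the fence moved it no further.

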